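# Clear the autosampler bay and seat the vial rack

### The arm

A 6-joint arm with a two-finger parallel gripper is mounted at the origin on the work surface. World frame = base frame: x ahead of the robot, y to its left, z up, the work surface at z = 0. Lengths are in m, angles in rad, forces in N, time in s.
With the tool pointing down it reaches from about 0.4 to 0.825 m from the base axis. Payload 7 kg.
Tool frame: the origin (TCP) lies at the very end of the fingers, on their centre line; the grasp point (between the pads) lies 19 mm behind it (arm.grasp_offset is the distance from the TCP to the grasp point, in m); z points along the fingers, y is the line along which they close (so a half turn about z gives the same grasp; the last joint's range is limited). The gripper opens to 88 mm and grips with 3 to 60 N. Pads are 19 mm wide; open, the fingers measure 130 mm over their backs; the gripper's body (78 mm by 193 mm) begins 47 mm behind the grasp point.
Start: joints at [0.288, 0.359, 0.012, 0, -1.224, -0.288], TCP at [0.675, -0, 0.227] pointing down, gripper open.
Joint ranges: [-3.07, 3.07], [-1.43, 2.12], [-1.02, 1.25], [-3.03, 1.67], [-3.05, -0], [-3.03, 3.03]. Speed limits (rad/s): [2.39, 2.39, 3.01, 3.14, 3.14, 3.14].

### API

Orientations are given as [roll, pitch, yaw] about the fixed x, y, z axes, in that order (R = Rz(yaw) Ry(pitch) Rx(roll)).
In Python, from station import get_state, cams, arm, nets gives the robot as it stands.
- The arm moves only by the shell command python3 -m creep 'ROWS' [FORCE]. ROWS is a JSON object of lists of equal length, an entry for each row: "translation": the shift along the world's x, y, z in mm, a list of three; "spin": the turn about the world's z in rad; "gripper": the opening, from 0 (shut) to 1 (fully open). In form: {"translation": [[dx, dy, dz], ...], "spin": [spin, ...], "gripper": [gripper, ...]}. A call has 1 to 8 rows; each row shifts and turns the commanded pose from where the row before left it; what a row does not reach is not made up. A row lasts 1/10 s, in which the tool goes at most 50 mm and 8.59 degrees, less where a joint would pass 70% of its speed; a pose out of reach is approached as far as the arm can. A call is refused whole if a number of a shift passes 50 or a number of a turn 0.15, either way. A call with a gripper value outside its range is refused whole. The fingers move at their own pace and stop on an object; FORCE is the grip in N (left out, the last holds). Time passes only in rows, so rows that do not move let the fingers close. It gives the time, the measured TCP pose, the force, the opening and the grip force at its end, in the units of the state.
- get_state(): the state, without advancing time (a new reading comes with each control period).
- cams.grab_frame(name): name is "scene" or "side" or "wrist"; returns a dict with "img" (400x640x3 uint8, red, green, blue), "mtx" (3x3 intrinsics, pixels), "R" (3x3) and "t" (3): a world point X has camera coordinates R X + t. Camera axes: x right, y down, z forward; pixel columns grow to the right and rows downward; lengths in m; the calibration is good to about 2 mm. A picture is of the moment at which its call begins. There is no depth.
- arm.job_done(): hands the job in; it is judged then, once.
Trained networks look in the newest picture that a camera, given by its name, has taken for a name from the list of things; names that differ only in an ending like _2 or _b are one class to them, and where a whole thing is asked for, a point or a joint stands for the part that bears it (a point fixed in the world has none). Each returns a list of dicts, best first, with "confidence" (0 to 1); they miss things now and then, are a little off and sometimes report something else, mostly with a low value. They report only what shows in the picture. A call takes as long as a camera call.
- nets.search_frame(camera, label): "centre" ([x, y, z] in m, in world coordinates, good to about 4 mm: the middle of the surface that is visible of it).
- nets.pinpoint(camera, label): "centre" ([x, y, z] in m, in world coordinates, good to about 4 mm: a listed point, or the origin of a listed thing).
The state is a dict: "t": time; "q": joint angles; "qd": joint speeds; "joint_efforts": joint torques, N m; "eef_pos": TCP position; "ee_rot": TCP orientation; "force": force on the tool from outside, world axes, zero at the start; "moment": the same for the moment, N m; "width": finger opening in m; "gripper_force": force on a finger pad.
Only numpy, scipy, OpenCV 4.12 (cv2) and the standard library are available. Lean on these libraries where they do the work, as an engineer would, in place of code of your own. Each camera call takes 0.05 s, during which the arm holds its last target. There are 200 camera calls.

### The job

A stray screw cap has been left in the sunken bay of the autosampler's tray deck: drop it into the grey reject tub. Then slide the black vial rack along the deck, without lifting it, until it falls into the bay, and press it past the spring catch so that it sits fully home, flat and square. Leave the three vials that stand around the deck where they are.

Things in the scene. Friction and masses are not known exactly. Their poses are not given: they have to be found in the camera images.
- deck: fixed white tray deck on the bench, 330 mm long (its x) by 138 mm wide (its y from -60 to +78), top 14 mm above the bench. Origin: on the bench, at mid length, on the bay's centre line; z up. A locating fence runs along its -y side; the +y side is open. The sunken bay is at the +x end: x from 35 to 148, y from -46 to +46, floor 4 mm above the bench (10 mm below the deck).
- bay (a point): centre of the bay's floor, 4 mm above the bench; axes as the deck's. When the rack is home its origin is here, within the play of 3 mm lengthwise and 2 mm across.
- fence (a point): mid length of the fence, top edge of the face that looks at the rack, 34 mm above the bench. The aluminium fence is 12 mm thick and as long as the deck; its face is flush with the bay's -y wall, so a rack slid along it enters the bay.
- catch_at (a point): steel spring roller catch in the bay's +y wall, near the end where the rack enters: this point is on the wall, at the foot of the catch. The roller is 18 mm long, 10 mm thick and stands 3 mm out of the wall; it keeps the rack's trailing +y corner several mm proud until that corner is pressed down with about 10 to 20 N. The rack's fence side may then ride up 2 to 3 mm and want a press as well.
- rack: loose black vial rack, a block 110 (its x) by 90 (its y) by 60 mm high with nine upright 20 mm holes, about 0.35 kg, too wide to grasp across. Origin: centre of its underside. The last 32 mm of the top at its -x (trailing) end is a plain flat land, good to press on. It starts on the deck on the -x side of the bay, its x roughly along the deck's, off the fence and not square to it.
- cap: loose white round screw cap, 24 mm across, 14 mm high, lying flat on the bay's floor. Origin: centre of its underside.
- tub: fixed grey open reject tub, 110 (its x) by 120 (its y) by 60 mm high, walls and floor 4 to 5 mm. Origin: centre of its underside. It stands beyond either end of the deck; a round glass beaker, 80 mm wide and 60 mm high, stands at the other end.
- vial_a: bystander: upright amber vial with white cap, 27 mm across, 62 mm high, behind the fence; origin: centre of its underside
- vial_b: bystander: the same kind of vial, on the bench at the open (+y) side of the deck by the bay
- vial_c: bystander: the same kind of vial, on the bench beyond the deck's -x end, on the far side

How it is judged:
On the way, in this order (a step that is already met when the one before it is completed fails the run):
1. the stray cap is in the reject tub (x of cap in the frame of tub between -0.055 and 0.055 m and y of cap in the frame of tub between -0.06 and 0.06 m and z of cap in the frame of tub below 0.045 m), for 0.2 s.
2. the rack is fully down, flat and square in the bay (z of rack in the frame of bay below 0.002 m and horizontal distance between rack and bay below 0.004 m and angle between rack's own z axis and vertical below 0.02 rad and angle between the x axis of rack and the x axis of deck, either way round below 0.04 rad), for 0.2 s.
At the end, for the whole second after the job is handed in: The cap lies at rest inside the reject tub; the rack is at rest in the bay, underside within 2 mm of its floor, within 4 mm of the bay's centre, tilted less than 0.02 rad and square to the deck within 0.04 rad (all of step 1 and all of step 2 and linear speed of rack below 0.01 m/s and linear speed of cap below 0.02 m/s); the robot touches nothing.
It fails at once if the rack is lifted more than 15 mm above the deck (z of rack in the frame of bay above 0.025 m).
It fails at once if one of the vials is moved more than 30 mm (distance of any of vial_a, vial_b, vial_c from where it was at the start of the episode above 0.03 m).
It also fails if it takes over 67 s, if anything falls off the work surface, if the arm or the gripper's body presses on something with over 40 N, if the wrist force passes 120 N, or if a joint passes its speed limit or range.

## Working session

There is one attempt and no reset: what is moved stays moved. The work goes in short steps, Python scripts to look and compute and a shell command to move; the robot and the scene stay as the last step left them, time stands still between calls to the robot, and variables do not carry over. Pictures are saved under pics/ and viewed, at most 12 in all, crops included, and the job is handed in when it is done.

```bash
mkdir -p pics; ls
cat > h.py <<'E'
import numpy as np, cv2
from station import get_state, cams, arm, nets
def grab(c,fn=None):
    f=cams.grab_frame(c)
    if fn: cv2.imwrite('pics/'+fn,f['img'][:,:,::-1])
    return f
def proj(f,X):
    p=f['R']@np.array(X).T.reshape(3,-1)+np.array(f['t']).reshape(3,1); p=np.array(f['mtx'])@p
    return (p[:2]/p[2]).T
def onz(f,uv,z):
    uv=np.atleast_2d(uv); K=np.linalg.inv(f['mtx']); R=np.array(f['R']);t=np.array(f['t']).ravel()
    c=-R.T@t; d=(R.T@K@np.c_[uv,np.ones(len(uv))].T).T
    return c+d*((z-c[2])/d[:,2])[:,None]
def tri(fs,uvs):
    A=[];b=[]
    for f,uv in zip(fs,uvs):
        c=-np.array(f['R']).T@np.array(f['t']).ravel(); p=onz(f,uv,0)[0]; d=(p-c)/np.linalg.norm(p-c)
        P=np.eye(3)-np.outer(d,d);A.append(P);b.append(P@c)
    return np.linalg.lstsq(np.vstack(A),np.hstack(b),rcond=None)[0]
E
python3 - <<'E'
from h import *
np.set_printoptions(precision=4,suppress=True)
a=grab('scene','s0.png');b=grab('side','d0.png');grab('wrist','w0.png')
for c in ['scene','side','wrist']:
    for l in ['deck','bay','fence','catch_at','rack','cap','tub','vial_a']:
        print(c,l,[(np.round(d['centre'],4).tolist(),round(d['confidence'],2)) for d in nets.pinpoint(c,l)[:4]])
s=get_state();print(s['t'],s['eef_pos'],s['ee_rot'])
E
```

```text
pics
scene deck [([0.5001, -0.0551, 0.0069], 0.73), ([0.4606, 0.3154, -0.0013], 0.6), ([0.5194, 0.0826, 0.001], 0.47)]
scene bay [([0.4691, -0.008, 0.0063], 0.61)]
scene fence [([0.5638, 0.0258, 0.0334], 0.79), ([0.4697, -0.0068, 0.0015], 0.27)]
scene catch_at [([0.4944, -0.0577, 0.0083], 0.77)]
scene rack [([0.4601, 0.3164, -0.0018], 0.6), ([0.6157, -0.0417, 0.0143], 0.59), ([0.4946, -0.0564, 0.0057], 0.54)]
scene cap [([0.48, 0.0002, 0.0001], 0.57)]
scene tub [([0.4594, 0.316, -0.0017], 0.85)]
scene vial_a [([0.6386, -0.2926, -0.0004], 0.83), ([0.5195, 0.0821, -0.0001], 0.63), ([0.4264, -0.1271, 0.003], 0.55), ([0.4682, -0.0058, 0.0043], 0.17)]
side deck [([0.5605, -0.0213, -0.0016], 0.88)]
side bay [([0.4746, -0.0036, 0.0025], 0.68)]
side fence [([0.5727, 0.0244, 0.0349], 0.77)]
side catch_at [([0.4956, -0.0568, 0.0075], 0.6)]
side rack []
side cap [([0.49, -0.056, 0.0072], 0.6), ([0.4797, 0.0005, 0.0038], 0.44)]
side tub [([0.4612, 0.3125, 0.0017], 0.94)]
side vial_a [([0.6354, -0.2959, 0.0004], 0.8), ([0.5168, 0.082, 0.0001], 0.5), ([0.427, -0.1243, 0.0025], 0.49)]
wrist deck []
wrist bay [([0.47, -0.0092, 0.0055], 0.63)]
wrist fence [([0.5699, 0.0252, 0.0311], 0.61), ([0.6178, -0.0431, 0.0131], 0.61)]
wrist catch_at [([0.4932, -0.0541, 0.0069], 0.66)]
wrist rack [([0.6205, -0.0443, 0.012], 0.62)]
wrist cap [([0.4841, -0.0041, 0.0027], 0.91)]
wrist tub [([0.4621, 0.3157, 0.0007], 0.59)]
wrist vial_a [([0.4245, -0.1241, -0.0003], 0.8), ([0.519, 0.0833, 0.002], 0.77)]
1.35 [ 0.675  -0.      0.2266] [ 3.1416 -0.     -1.5708]
```

View pics/s0.png

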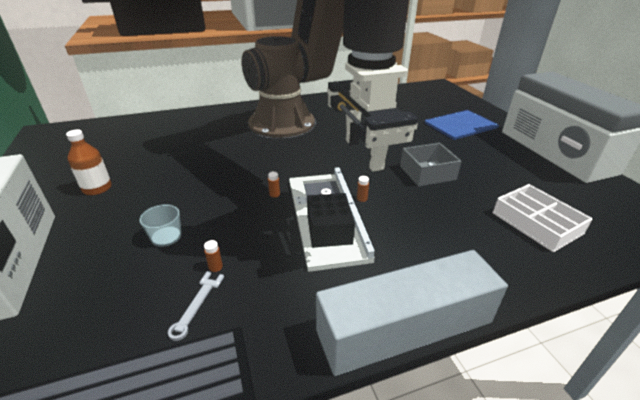

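View pics/d0.png

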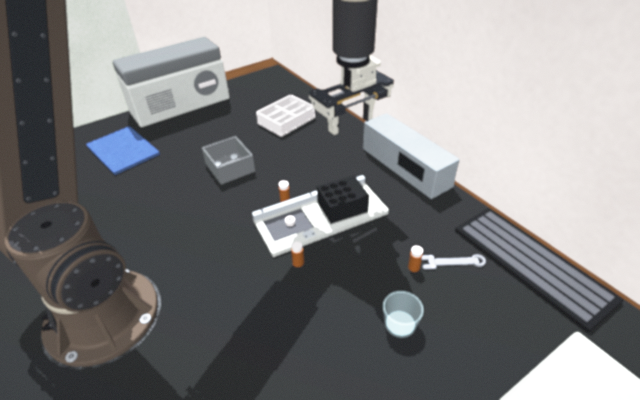

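The scene image shows the deck at about (330,220), the bay with the white cap at (326,190), the rack at (330,218), the tub at (430,163), the beaker at (161,225) and vials at (273,184), (363,188) and (213,255). In the side image the cap is at (290,222), the rack at (343,198), the tub at (228,160), and the vials at (284,190), (297,254) and (416,259). Deck +x points towards the robot, with yaw about 171°.

View pics/w0.png

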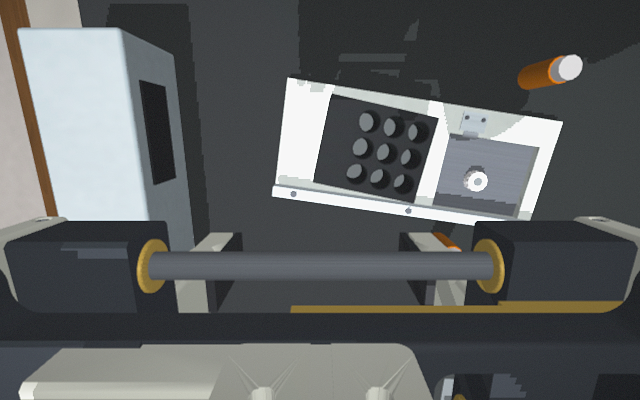

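The wrist image shows the cap at (475,181), the bay floor around (488,172) and the catch at (473,122). The rack's top corners are at about (333,95), (439,117), (421,204) and (313,180), and the deck's +y top edge runs from (288,77) to (562,121).

```bash
python3 - <<'E'
from h import *
np.set_printoptions(precision=4,suppress=True)
w=grab('wrist');a=grab('scene');b=grab('side')
def blob(f,guess,r,thr):
    im=f['img'].astype(int); x,y=guess
    sub=im[y-r:y+r+1,x-r:x+r+1].min(2)>thr
    n,l,st,c=cv2.connectedComponentsWithStats(sub.astype(np.uint8)); k=min(range(1,n),key=lambda k:np.hypot(*(c[k]-r))-0.1*st[k,4]*(st[k,4]<400)); print(st[k],c[k]-r+[x,y]); return c[k]-r+[x,y]
u=[blob(w,(475,181),16,170),blob(a,(326,190),8,150),blob(b,(290,222),9,170)]
print('cap tri',tri([w,b],[u[0],u[2]]),tri([w,a,b],u), [onz(f,v,0.018)[0] for f,v in zip([w,a,b],u)])
print('deck edge',onz(w,[(288,77),(562,121)],.014))
P=onz(w,[(333,95),(439,117),(421,204),(313,180)],.074);print('rack',P,P.mean(0))
print(np.linalg.norm(np.roll(P,-1,0)-P,axis=1),[np.degrees(np.arctan2(*(P[i]-P[j])[[1,0]])) for i,j in((1,0),(2,3))])
th=np.radians(170.9)
e=onz(w,[(288,77),(562,121)],.014); d=e[1]-e[0];print('yaw',np.degrees(np.arctan2(d[1],d[0])),np.linalg.norm(d))
E
python3 - <<'E'
import cv2
i=cv2.imread('pics/w0.png')[60:240,250:580];cv2.imwrite('pics/w0c.png',cv2.resize(i,None,fx=2.4,fy=2.4,interpolation=cv2.INTER_CUBIC))
E
```

```text
[  5   6  24  21 339] [476.41   181.1858]
[ 3  6 11  7 60] [325.6667 190.9333]
[  3   2  12  11 109] [289.5229 220.    ]
cap tri [ 0.481  -0.0017  0.0132] [ 0.4807 -0.0022  0.0155] [array([ 0.4828, -0.0017,  0.018 ]), array([ 0.4813, -0.0022,  0.018 ]), array([ 0.4791, -0.0071,  0.018 ])]
deck edge [[ 0.7133 -0.1224  0.014 ]
 [ 0.388  -0.0736  0.014 ]]
rack [[ 0.6636 -0.0967  0.074 ]
 [ 0.5578 -0.076   0.074 ]
 [ 0.5683  0.0134  0.074 ]
 [ 0.6837 -0.0125  0.074 ]] [ 0.6184 -0.043   0.074 ]
[0.1078 0.09   0.1182 0.0865] [np.float64(168.94814215401638), np.float64(167.34659113844714)]
yaw 171.4752654096096 0.3289820057667836
```

View pics/w0c.png

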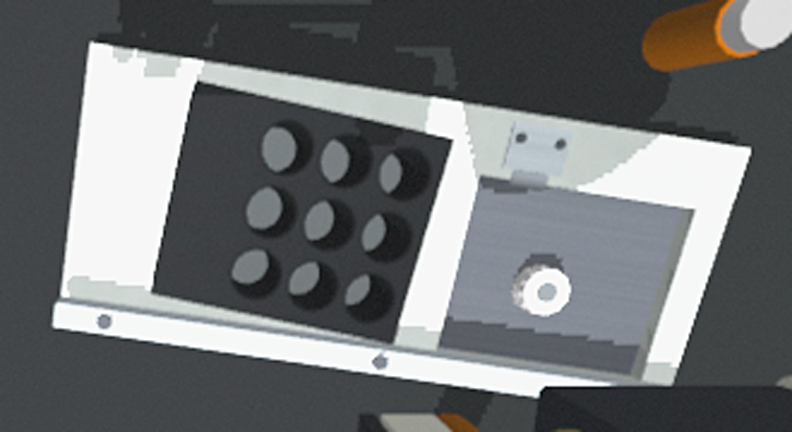

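```bash
python3 -m creep '{"translation": [[-28,0,0],[-28,0,0],[-28,0,0],[-28,0,0],[-28,0,-10],[-28,0,-20],[-25,-3,-20],[0,0,0]], "spin": [0.14,0.14,0.14,0.14,0.14,0.14,0.14,0], "gripper": [0.39,0.39,0.39,0.39,0.39,0.39,0.39,0.39]}' 20
python3 - <<'E'
from h import *
np.set_printoptions(precision=4,suppress=True)
s=get_state();print(s['eef_pos'],s['ee_rot'],s['width'],s['force'])
w=grab('wrist','w1.png');b=grab('side')
for c in('wrist','side','scene'):
    print([(np.round(d['centre'],4),round(d['confidence'],2)) for d in nets.pinpoint(c,'cap')[:3]])
P=onz(w,[(0,0)],0.018)
print(proj(w,[s['eef_pos'],[.4815,-.003,.018]]))
E
```

```text
t: 2.3
eef_pos: [0.4775, -0.0038, 0.1745]
ee_rot: [3.139, 0.003, -0.587]
force: [0.8, 0.1, 0.7]
width: 0.0353
gripper_force: 0.0
[ 0.4775 -0.0038  0.1745] [ 3.1391  0.0034 -0.587 ] 0.035308815359784924 [0.8347 0.066  0.745 ]
[(array([ 0.4853, -0.0012,  0.0033]), 0.59)]
[(array([ 0.4801, -0.0017,  0.0074]), 0.63)]
[(array([ 0.4808, -0.    ,  0.0021]), 0.52)]
[[322.0101 249.0111]
 [318.0232 188.9124]]
```

View pics/w1.png

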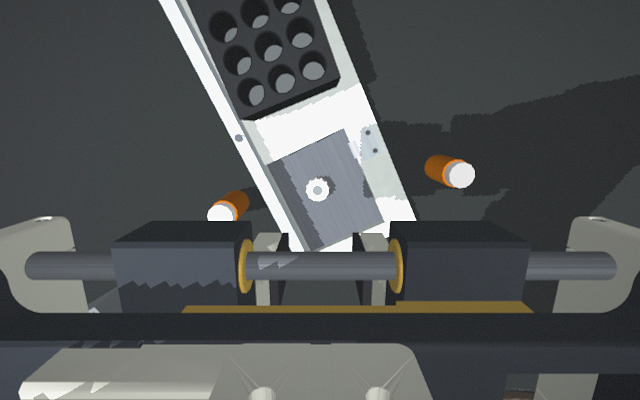

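The cap shows at (317,188), matching the predicted (318,189), so I'll descend to just above the deck and check.

```bash
python3 -m creep '{"translation": [[0,0,-30],[0,0,-30],[0,0,-30],[0,0,-30],[0,0,-10],[0,0,0],[0,0,0]], "spin": [0,0,0,0,0,0,0], "gripper": [0.39,0.39,0.39,0.39,0.39,0.39,0.39]}'
```

```text
t: 3.25
eef_pos: [0.4831, -0.0028, 0.0475]
ee_rot: [-3.141, -0.001, -0.591]
force: [-0.1, 0.4, 0.1]
width: 0.0343
gripper_force: 0.0
```

```bash
python3 -m creep '{"translation": [[-2,-1,-14],[0,0,-12],[0,0,-8],[0,0,-5],[0,0,0]], "spin": [0,0,0,0,0], "gripper": [0.39,0.39,0.39,0.39,0.39]}'; python3 -m creep '{"translation": [[0,0,0],[0,0,0],[0,0,0],[0,0,0],[0,0,0],[0,0,0],[0,0,0]], "spin": [0,0,0,0,0,0,0], "gripper": [0.1,0.1,0.1,0.1,0.1,0.1,0.1]}' 15
```

```text
t: 3.75
eef_pos: [0.4803, -0.0039, 0.0078]
ee_rot: [-3.141, -0.0, -0.591]
force: [-0.3, -0.2, 0.3]
width: 0.0339
gripper_force: 0.0
t: 4.45
eef_pos: [0.4804, -0.0039, 0.008]
ee_rot: [-3.141, -0.001, -0.591]
force: [-1.4, 0.9, 5.4]
width: 0.0233
gripper_force: 15.0
```

Cap gripped at 23 mm. Lifting and carrying it to the tub at (0.461, 0.315).

```bash
G='x'; python3 -m creep '{"translation": [[0,0,15],[0,0,25],[0,0,30],[0,0,30],[0,15,20],[0,30,0],[0,40,0],[0,40,0]], "spin": [0,0,0,0,0,0,0,0], "gripper": [0.1,0.1,0.1,0.1,0.1,0.1,0.1,0.1]}'; python3 -m creep '{"translation": [[0,40,0],[0,40,0],[-5,40,0],[-5,40,0],[-5,30,0],[-5,4,-15],[0,0,-20],[0,0,-15]], "spin": [0,0,0,0,0,0,0,0], "gripper": [0.1,0.1,0.1,0.1,0.1,0.1,0.1,0.1]}'; python3 -m creep '{"translation": [[0,0,0],[0,0,0],[0,0,0]], "spin": [0,0,0], "gripper": [0.1,0.1,0.1]}'
```

```text
t: 5.25
eef_pos: [0.4797, 0.122, 0.1278]
ee_rot: [-3.141, -0.0, -0.592]
force: [0.3, -0.1, -0.2]
width: 0.0233
gripper_force: 15.0
t: 6.05
eef_pos: [0.4592, 0.315, 0.0763]
ee_rot: [3.14, 0.0, -0.59]
force: [-0.7, -0.6, -0.4]
width: 0.0233
gripper_force: 15.0
t: 6.35
eef_pos: [0.4605, 0.3153, 0.0784]
ee_rot: [-3.14, -0.0, -0.591]
force: [-0.1, 0.2, 0.2]
width: 0.0233
gripper_force: 15.0
```

```bash
python3 -m creep '{"translation": [[0,0,-15],[0,0,-5],[0,0,0],[0,0,0],[0,0,0],[0,0,0],[0,0,0],[0,0,30]], "spin": [0,0,0,0,0,0,0,0], "gripper": [0.1,0.1,0.1,0.36,0.36,0.36,0.36,0.36]}'; python3 -m creep '{"translation": [[0,-10,30],[0,-30,30],[20,-45,10],[40,-45,0],[40,-45,0],[40,-45,0],[0,0,0],[0,0,0]], "spin": [0,0,0,0,0,0,0,0], "gripper": [0,0,0,0,0,0,0,0]}'
python3 - <<'E'
from h import *
np.set_printoptions(precision=4,suppress=True)
b=grab('side','d2.png');a=grab('scene');w=grab('wrist','w2.png')
i=b['img'][120:200,180:280,::-1];cv2.imwrite('pics/tub.png',np.vstack([cv2.resize(i,(500,400)),cv2.resize(w['img'][:,:,::-1],(500,312))[:190]]))
for c in('side','scene','wrist'):
  for l in ('cap','rack','fence','bay','catch_at'):
    print(c,l,[(np.round(d['centre'],4),round(d['confidence'],2)) for d in nets.pinpoint(c,l)[:3]])
print(get_state()['eef_pos'])
E
```

```text
t: 7.15
eef_pos: [0.4581, 0.313, 0.0847]
ee_rot: [3.135, 0.001, -0.592]
force: [-0.1, 0.6, -0.6]
width: 0.0315
gripper_force: 0.0
t: 7.95
eef_pos: [0.5799, 0.1167, 0.1571]
ee_rot: [3.141, 0.0, -0.594]
force: [-0.7, 1.1, -0.1]
width: 0.0003
gripper_force: 0.0
side cap []
side rack [(array([ 0.6189, -0.0418,  0.0125]), 0.76)]
side fence [(array([0.5733, 0.0273, 0.0356]), 0.63)]
side bay [(array([ 0.4723, -0.0057,  0.0017]), 0.96)]
side catch_at [(array([ 0.4942, -0.0551,  0.0077]), 0.7)]
scene cap []
scene rack []
scene fence [(array([0.5676, 0.0243, 0.0328]), 0.95), (array([ 0.6165, -0.0438,  0.0104]), 0.69), (array([ 0.4605,  0.3188, -0.0001]), 0.51)]
scene bay [(array([ 0.4693, -0.0078,  0.0026]), 0.91)]
scene catch_at [(array([ 0.4965, -0.0578,  0.0036]), 0.94)]
wrist cap []
wrist rack [(array([ 0.6204, -0.0451,  0.0148]), 0.55)]
wrist fence [(array([0.5672, 0.0231, 0.0357]), 0.62)]
wrist bay [(array([ 0.4696, -0.0094,  0.0056]), 0.78)]
wrist catch_at [(array([ 0.4947, -0.0583,  0.0048]), 0.78)]
[0.5795 0.118  0.1575]
```

View pics/tub.png

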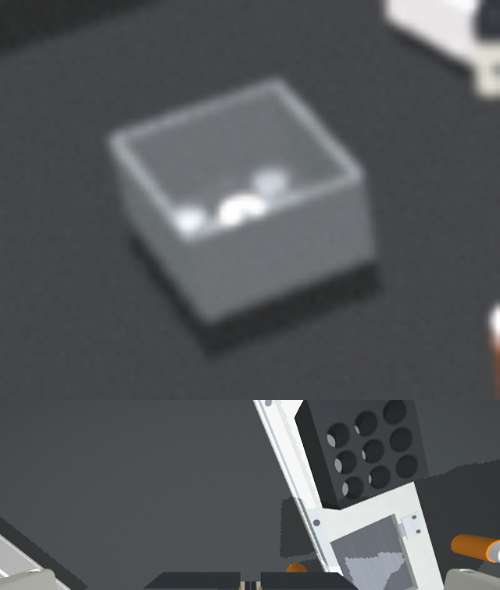

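The cap is in the tub (new bright disc at (240,210) in the crop). Next I'll go to the rack's open (+y) side, with the finger line parallel to the deck.

```bash
python3 -m creep '{"translation": [[4,-30,0],[4,-30,0],[4,-30,0],[4,-30,0],[4,-30,0],[4,-30,0],[4,-30,0],[0,-26,0]], "spin": [-0.14,-0.14,-0.14,-0.14,-0.14,-0.14,-0.14,-0.14], "gripper": [0.57,0.57,0.57,0.57,0.57,0.57,0.57,0.57]}'; python3 -m creep '{"translation": [[0,0,-15],[0,0,-30],[0,0,0],[0,0,0]], "spin": [-0.01,0,0,0], "gripper": [0.57,0.57,0.57,0.57]}'
cat > pose.py <<'E'
from h import *
Y=np.radians(171.3);O=np.array([.562,-.0205]);XD=np.array([np.cos(Y),np.sin(Y)]);YD=np.array([-np.sin(Y),np.cos(Y)])
def deck(p): d=np.array(p)[...,:2]-O; return np.stack([d@XD,d@YD],-1)*1000
def world(x,y): return O+XD*x/1000+YD*y/1000
def rep():
    s=get_state();print('t',s['t'],'deck xy',deck(s['eef_pos']).round(1),'z',round(s['eef_pos'][2]*1000,1),'yaw',round(s['ee_rot'][2],3),'F',np.round(s['force'],1))
E
python3 - <<'E'
from pose import *
rep();w=grab('wrist')
P=onz(w,[(0,0)],.074)
print([deck(d['centre']).round(1) for c in('wrist','side') for d in nets.pinpoint(c,'rack')[:1]])
print('dirs: +x10mm',XD*10,'+y10mm',YD*10)
E
```

```text
t: 9.65
eef_pos: [0.6078, -0.1195, 0.1574]
ee_rot: [-3.142, -0.0, -1.717]
force: [0.2, -0.5, 0.8]
width: 0.0495
gripper_force: 0.0
t: 10.05
eef_pos: [0.6074, -0.1181, 0.1125]
ee_rot: [3.14, -0.001, -1.721]
force: [0.2, -0.3, 1.4]
width: 0.05
gripper_force: 0.0
t 10.05 deck xy [-59.6  89.6] z 112.5 yaw -1.721 F [ 0.2 -0.3  1.4]
[array([-61.7,  16.4]), array([-59.5,  12.4])]
dirs: +x10mm [-9.88493887  1.5126082 ] +y10mm [-1.5126082  -9.88493887]
```

```bash
python3 -m creep '{"translation": [[0,0,-30],[0,0,-30],[0,0,-20],[0,0,-6],[0,0,0]], "spin": [0,0,0,0,0], "gripper": [0.57,0.57,0.57,0.57,0.57]}'; python3 -m creep '{"translation": [[0.9,6,0],[0.9,6,0],[0.8,5,0],[0.8,5,0],[0.8,5,0],[0.6,4,0],[0,0,0]], "spin": [0,0,0,0,0,0,0], "gripper": [0.57,0.57,0.57,0.57,0.57,0.57,0.57]}'; python3 -c "from pose import *;rep()"
```

```text
t: 10.7
eef_pos: [0.6077, -0.1178, 0.0267]
ee_rot: [3.141, -0.0, -1.72]
force: [-0.3, -0.1, 1.2]
width: 0.0501
gripper_force: 0.0
t: 11.4
eef_pos: [0.6123, -0.0862, 0.0265]
ee_rot: [3.141, 0.0, -1.72]
force: [-0.6, 0.4, -0.2]
width: 0.05
gripper_force: 0.0
t 11.4 deck xy [-59.7  57.4] z 26.5 yaw -1.72 F [-0.6  0.4 -0.2]
```

```bash
python3 -m creep '{"translation": [[0.3,2,0],[0.3,2,0],[0,0,0]], "spin": [0,0,0], "gripper": [0.57,0.57,0.57]}'; python3 -m creep '{"translation": [[0.1,1,0],[0.1,1,0],[0,0,0]], "spin": [0,0,0], "gripper": [0.57,0.57,0.57]}'; python3 -c "
from pose import *;rep();w=grab('wrist','w3.png')
print([deck(d['centre']).round(1) for c in('wrist','side','scene') for d in nets.pinpoint(c,'rack')[:1]])"
```

```text
t: 11.7
eef_pos: [0.6125, -0.0841, 0.0264]
ee_rot: [3.141, -0.002, -1.721]
force: [-0.5, -8.5, 1.6]
width: 0.0498
gripper_force: 4.2
t: 12.0
eef_pos: [0.6125, -0.084, 0.0268]
ee_rot: [3.14, -0.003, -1.721]
force: [-0.6, -18.6, 1.9]
width: 0.0503
gripper_force: 9.0
t 12.0 deck xy [-59.5  55.1] z 26.8 yaw -1.721 F [ -0.6 -18.6   1.9]
[array([-59.5,  12.4])]
```

View pics/w3.png

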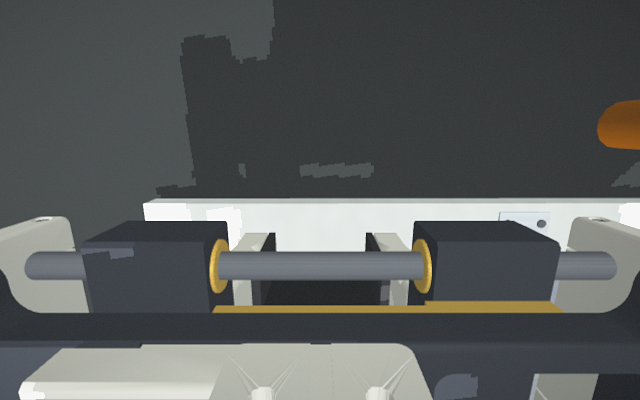

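Contact is firm at about 18 N, so the rack is squared against the fence. Backing off and going round to the trailing face.

```bash
python3 -m creep '{"translation": [[-2,-10,0],[-2,-15,0],[0,0,20],[0,0,40],[0,0,40],[0,0,10],[10,8,0],[10,8,0]], "spin": [0,0,0,0,0,0,0.14,0.14], "gripper": [0.57,0.57,0.57,0.4,0.4,0.4,0.4,0.4]}'; python3 -m creep '{"translation": [[10,8,0],[10,8,0],[10,8,0],[10,8,0],[10,8,0],[10,8,0],[10,4,0],[10,4,0]], "spin": [0.14,0.14,0.14,0.14,0.14,0.14,0.14,0.14], "gripper": [0.4,0.4,0.4,0.4,0.4,0.4,0.4,0.4]}';  python3 -m creep '{"translation": [[5,0,0],[0,0,0],[0,0,0]], "spin": [0.14,0.03,0], "gripper": [0.4,0.4,0.4]}'; python3 -c "
from pose import *;rep();w=grab('wrist','w4.png')
for c in('wrist','side','scene'):
  for l in('rack','bay','catch_at','fence'): print(c,l,[deck(d['centre']).round(1) for d in nets.pinpoint(c,l)[:1]])
print(world(-140,-1)-get_state()['eef_pos'][:2])"
```

```text
t: 13.0
eef_pos: [0.6293, -0.09, 0.137]
ee_rot: [-3.14, 0.001, -1.436]
force: [0.6, 0.1, 0.3]
width: 0.0351
gripper_force: 0.0
t: 13.8
eef_pos: [0.7092, -0.0338, 0.1357]
ee_rot: [-3.141, 0.001, -0.315]
force: [-0.2, -0.2, -0.0]
width: 0.0355
gripper_force: 0.0
t: 14.1
eef_pos: [0.7137, -0.0341, 0.1358]
ee_rot: [-3.141, 0.001, -0.153]
force: [0.2, 0.6, 0.1]
width: 0.0349
gripper_force: 0.0
t 14.1 deck xy [-152.    -9.5] z 135.8 yaw -0.153 F [0.2 0.6 0.1]
wrist rack [array([-55.5,  -0.3])]
wrist bay []
wrist catch_at []
wrist fence []
side rack [array([-59.5,  12.4])]
side bay [array([90.9, -1.1])]
side catch_at [array([61.8, 44.5])]
side fence [array([ -3.9, -49. ])]
scene rack []
scene bay [array([93.6,  1.5])]
scene catch_at [array([59.1, 46.8])]
scene fence [array([  1.2, -45.1])]
[-0.01360923 -0.00680118]
```

View pics/w4.png

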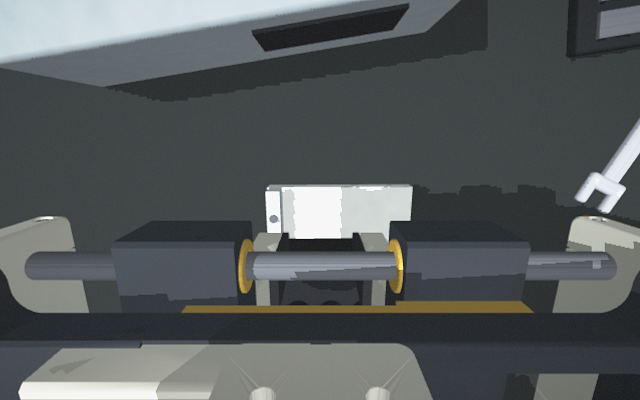

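The rack is at about deck (-56, 0) and the tool stands behind its trailing face. Descending and pushing.

```bash
python3 -m creep '{"translation": [[-12,-10,-10],[0,0,-30],[0,0,-30],[0,0,-25],[0,0,-12],[0,0,-3],[0,0,0]], "spin": [0,0,0,0,0,0,0], "gripper": [0.4,0.4,0.4,0.4,0.4,0.4,0.4]}'; python3 -c "from pose import *;rep()"; python3 -m creep '{"translation": [[-9.9,1.5,0],[-9.9,1.5,0],[-6.9,1.1,0],[-6.9,1.1,0],[-6.9,1.1,0],[-6.9,1.1,0],[-6.9,1.1,0],[-6.9,1.1,0]], "spin": [0,0,0,0,0,0,0,0], "gripper": [0.4,0.4,0.4,0.4,0.4,0.4,0.4,0.4]}'; python3 -c "from pose import *;rep()"
```

```text
t: 15.45
eef_pos: [0.7026, -0.0439, 0.0269]
ee_rot: [3.141, -0.0, -0.151]
force: [0.7, -0.4, -0.3]
width: 0.0351
gripper_force: 0.0
t 15.45 deck xy [-142.5    1.9] z 26.9 yaw -0.151 F [ 0.7 -0.4 -0.3]
t: 16.25
eef_pos: [0.6422, -0.0345, 0.0278]
ee_rot: [-3.141, -0.003, -0.15]
force: [5.4, -3.7, 3.3]
width: 0.0349
gripper_force: 2.9
t 16.25 deck xy [-81.4   1.7] z 27.8 yaw -0.15 F [ 5.4 -3.7  3.3]
```

```bash
python3 -m creep '{"translation": [[-6.9,1.1,0],[-6.9,1.1,0],[-6.9,1.1,0],[-6.9,1.1,0],[-6.9,1.1,0],[-6.9,1.1,0],[-6.9,1.1,0],[0,0,0]], "spin": [0,0,0,0,0,0,0,0], "gripper": [0.4,0.4,0.4,0.4,0.4,0.4,0.4,0.4]}'; python3 -c "
from pose import *;rep()
for c in('wrist','side','scene'):
  grab(c); print(c,[(deck(d['centre']).round(1),d['centre'][2]) for d in nets.pinpoint(c,'rack')[:2]])"
```

```text
t: 17.05
eef_pos: [0.5922, -0.0265, 0.0271]
ee_rot: [-3.141, -0.001, -0.151]
force: [1.8, -1.6, 0.2]
width: 0.0351
gripper_force: 0.7
t 17.05 deck xy [-30.7   1.4] z 27.1 yaw -0.151 F [ 1.8 -1.6  0.2]
wrist []
side [(array([34.9, -2.8]), 0.0122)]
scene [(array([35.7, -3. ]), 0.0133)]
```

```bash
python3 -m creep '{"translation": [[-5.9,0.9,0],[-5.9,0.9,0],[-5.9,0.9,0],[-5.9,0.9,0],[-5.9,0.9,0],[-5.9,0.9,0],[-5.9,0.9,0],[0,0,0]], "spin": [0,0,0,0,0,0,0,0], "gripper": [0.4,0.4,0.4,0.4,0.4,0.4,0.4,0.4]}'; python3 -c "
from pose import *;rep()
for c in('wrist','side','scene'):
  grab(c); print(c,[(deck(d['centre']).round(1),d['centre'][2]) for d in nets.pinpoint(c,'rack')[:2]])"
```

```text
t: 18.15
eef_pos: [0.5522, -0.0202, 0.0275]
ee_rot: [-3.141, -0.003, -0.15]
force: [5.5, -3.1, 0.9]
width: 0.0352
gripper_force: 2.9
t 18.15 deck xy [9.7 1.2] z 27.5 yaw -0.15 F [ 5.5 -3.1  0.9]
wrist []
side [(array([80.5, -3.9]), 0.0132), (array([ 57.5, -96.7]), 0.0)]
scene [(array([75.7, -1.3]), 0.0097), (array([ 151.3, -315.6]), 0.0026)]
```

```bash
python3 -m creep '{"translation": [[-4,0.6,0],[-4,0.6,0],[-3,0.5,0],[-2,0.3,0],[0,0,0]], "spin": [0,0,0,0,0], "gripper": [0.4,0.4,0.4,0.4,0.4]}'; python3 -c "from pose import *;rep()";python3 -m creep '{"translation": [[-2,0.3,0],[-2,0.3,0],[-1,0.2,0],[0,0,0]], "spin": [0,0,0,0], "gripper": [0.4,0.4,0.4,0.4]}'; python3 -c "
from pose import *;rep()
for c in('wrist','side','scene'):
  f=grab(c,c+'5.png'); print(c,[(deck(d['centre']).round(1),d['centre'][2]) for d in nets.pinpoint(c,'rack')[:2]])
i=f['img'][150:290,260:400,::-1];j=cv2.imread('pics/side5.png')[160:260,240:400]
cv2.imwrite('pics/c5.png',np.hstack([cv2.resize(i,(400,400)),cv2.resize(j,(400,250))[:,:].repeat(1,0) if 0 else cv2.copyMakeBorder(cv2.resize(j,(400,250)),0,150,0,0,0)]))"
```

```text
t: 18.95
eef_pos: [0.5383, -0.0181, 0.0269]
ee_rot: [-3.141, -0.001, -0.151]
force: [4.4, -1.8, 0.5]
width: 0.0354
gripper_force: 2.1
t 18.95 deck xy [23.7  1.3] z 26.9 yaw -0.151 F [ 4.4 -1.8  0.5]
t: 19.35
eef_pos: [0.5327, -0.0173, 0.0264]
ee_rot: [-3.142, 0.001, -0.151]
force: [2.2, -0.1, -0.4]
width: 0.0352
gripper_force: 1.1
t 19.35 deck xy [29.4  1.3] z 26.4 yaw -0.151 F [ 2.2 -0.1 -0.4]
wrist []
side [(array([95.3, -1.2]), 0.0079)]
scene [(array([94.5, -1.9]), 0.0067)]
```

View pics/c5.png

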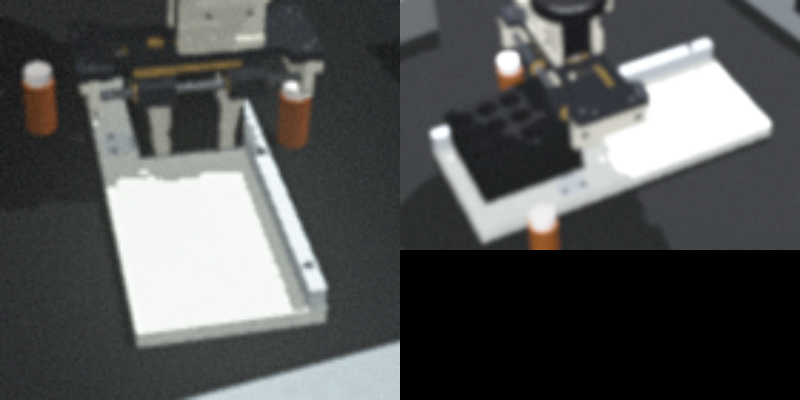

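The rack is over the bay at x≈94, with its trailing end still proud. I'll go up, shut the fingers and press the trailing +y corner at deck (52, 24).

```bash
python3 -m creep '{"translation": [[6,-1,0],[6,-1,0],[0,0,25],[0,0,30],[0,0,20],[-13,-6,0],[-13,-6,0],[-12,-6,0]], "spin": [0,0,0,0,0,0,0,0], "gripper": [0.4,0.4,0.4,0.4,0,0,0,0]}';python3 -m creep '{"translation": [[0,0,0],[0,0,-10],[0,0,-7],[0,0,0]], "spin": [0,0,0,0], "gripper": [0,0,0,0]}'; python3 -c "
from pose import *;rep()
for c in('wrist','side','scene'):
  f=grab(c); print(c,[(deck(d['centre']).round(1),d['centre'][2]) for d in nets.pinpoint(c,'rack')[:2]])"
```

```text
t: 20.45
eef_pos: [0.5053, -0.0383, 0.1005]
ee_rot: [3.141, 0.002, -0.151]
force: [0.3, -0.0, -1.0]
width: 0.0086
gripper_force: 0.0
t: 20.85
eef_pos: [0.5066, -0.0376, 0.0827]
ee_rot: [3.14, 0.003, -0.151]
force: [-0.4, 0.2, 0.1]
width: 0.0005
gripper_force: 0.0
t 20.85 deck xy [52.2 25.3] z 82.7 yaw -0.151 F [-0.4  0.2  0.1]
wrist []
side [(array([97. , -4.1]), 0.0091)]
scene [(array([96.5, -2.4]), 0.0112)]
```

```bash
for i in 1; do python3 -m creep '{"translation": [[0,0,-4],[0,0,-3],[0,0,-2],[0,0,0]], "spin": [0,0,0,0], "gripper": [0,0,0,0]}'; python3 -m creep '{"translation": [[0,0,-2],[0,0,0]], "spin": [0,0], "gripper": [0,0]}'; python3 -m creep '{"translation": [[0,0,-2],[0,0,0]], "spin": [0,0], "gripper": [0,0]}'; done | grep -E "eef|force: \["
```

```text
eef_pos: [0.5071, -0.0376, 0.0751]
force: [0.1, 0.6, 0.5]
eef_pos: [0.5078, -0.0377, 0.0738]
force: [0.5, -1.1, 3.1]
eef_pos: [0.5084, -0.0377, 0.0722]
force: [1.5, -2.6, 4.4]
```

```bash
(python3 -m creep '{"translation": [[0,0,-2],[0,0,0]], "spin": [0,0], "gripper": [0,0]}'; python3 -m creep '{"translation": [[0,0,-2],[0,0,0]], "spin": [0,0], "gripper": [0,0]}'; python3 -m creep '{"translation": [[0,0,-1],[0,0,0]], "spin": [0,0], "gripper": [0,0]}';  python3 -m creep '{"translation": [[0,0,-1],[0,0,0]], "spin": [0,0], "gripper": [0,0]}') | grep -E "eef|force: \["
```

```text
eef_pos: [0.5084, -0.0374, 0.07]
force: [2.5, -1.0, 4.6]
eef_pos: [0.5084, -0.0373, 0.068]
force: [2.7, -0.3, 5.3]
eef_pos: [0.5085, -0.0373, 0.0671]
force: [3.1, -2.2, 5.5]
eef_pos: [0.5088, -0.0373, 0.0662]
force: [3.1, -2.3, 5.0]
```

```bash
(python3 -m creep '{"translation": [[0,0,-1],[0,0,0]], "spin": [0,0], "gripper": [0,0]}'; python3 -m creep '{"translation": [[0,0,-1],[0,0,0]], "spin": [0,0], "gripper": [0,0]}'; python3 -m creep '{"translation": [[0,0,-1],[0,0,0]], "spin": [0,0], "gripper": [0,0]}';  python3 -m creep '{"translation": [[0,0,-1],[0,0,0]], "spin": [0,0], "gripper": [0,0]}') | grep -E "eef|force: \["; python3 -c "
from pose import *;rep()
for c in('wrist','side','scene'):
  f=grab(c); print(c,[(deck(d['centre']).round(1),d['centre'][2]) for d in nets.pinpoint(c,'rack')[:2]])"
```

```text
eef_pos: [0.5091, -0.0372, 0.0654]
force: [4.5, -2.0, 6.7]
eef_pos: [0.5094, -0.0368, 0.0649]
force: [2.5, 0.8, 11.8]
eef_pos: [0.5097, -0.0367, 0.0648]
force: [-0.6, 1.2, 19.9]
eef_pos: [0.5101, -0.0366, 0.0646]
force: [-3.6, 2.1, 28.8]
t 23.55 deck xy [48.9 23.8] z 64.6 yaw -0.149 F [-3.6  2.1 28.8]
wrist []
side [(array([96.4, -3.9]), 0.0026)]
scene [(array([96.1, -3.4]), 0.0045)]
```

The +y corner is down (64.6 mm, stiff). Now the fence side.

```bash
(python3 -m creep '{"translation": [[0,0,10],[0,0,8],[3,25,0],[3,25,0],[0,0,-7],[0,0,-3],[0,0,0]], "spin": [0,0,0,0,0,0,0], "gripper": [0,0,0,0,0,0,0]}'; python3 -m creep '{"translation": [[0,0,-2],[0,0,0]], "spin": [0,0], "gripper": [0,0]}'; python3 -m creep '{"translation": [[0,0,-2],[0,0,0]], "spin": [0,0], "gripper": [0,0]}'; python3 -m creep '{"translation": [[0,0,-2],[0,0,0]], "spin": [0,0], "gripper": [0,0]}';  python3 -m creep '{"translation": [[0,0,-1],[0,0,0]], "spin": [0,0], "gripper": [0,0]}') | grep -E "eef|force: \["; python3 -c "from pose import *;rep()"
```

```text
eef_pos: [0.5122, 0.0119, 0.0686]
force: [-0.4, -0.3, -0.0]
eef_pos: [0.513, 0.0119, 0.0673]
force: [0.6, -1.0, -0.4]
eef_pos: [0.5135, 0.0123, 0.0656]
force: [0.4, -0.0, 0.7]
eef_pos: [0.5139, 0.0127, 0.0643]
force: [-2.2, 1.6, 8.7]
eef_pos: [0.514, 0.0127, 0.0642]
force: [-6.0, 1.7, 18.2]
t 25.35 deck xy [ 52.5 -25.6] z 64.2 yaw -0.15 F [-6.   1.7 18.2]
```

```bash
(python3 -m creep '{"translation": [[0,0,8],[0,0,4],[-4,-25,0],[-4,-25,0],[0,0,-5],[0,0,-3],[0,0,0]], "spin": [0,0,0,0,0,0,0], "gripper": [0,0,0,0,0,0,0]}'; python3 -m creep '{"translation": [[0,0,-2],[0,0,0]], "spin": [0,0], "gripper": [0,0]}'; python3 -m creep '{"translation": [[0,0,-1],[0,0,0]], "spin": [0,0], "gripper": [0,0]}'; python3 -m creep '{"translation": [[0,0,-1],[0,0,0]], "spin": [0,0], "gripper": [0,0]}';  python3 -m creep '{"translation": [[0,0,-1],[0,0,0]], "spin": [0,0], "gripper": [0,0]}') | grep -E "eef|force: \["; python3 -c "from pose import *;rep()"
```

```text
eef_pos: [0.5051, -0.0374, 0.066]
force: [0.3, -0.9, 0.4]
eef_pos: [0.5055, -0.037, 0.0644]
force: [0.5, -0.3, -0.3]
eef_pos: [0.5057, -0.0371, 0.0643]
force: [-1.6, 0.7, 9.0]
eef_pos: [0.5059, -0.0372, 0.0642]
force: [-6.2, 1.7, 17.4]
eef_pos: [0.5063, -0.0372, 0.0642]
force: [-8.9, 2.6, 28.2]
t 26.85 deck xy [52.5 24.9] z 64.2 yaw -0.149 F [-8.9  2.6 28.2]
```

```bash
(python3 -m creep '{"translation": [[0,0,15],[0,0,40],[0,0,40],[10,25,25],[10,25,10],[0,25,10],[0,25,0],[0,20,0]], "spin": [0,0,0,-0.14,-0.14,-0.14,-0.14,-0.14], "gripper": [0,0,0,0,0,0,0,0]}'; python3 -m creep '{"translation": [[0,0,0],[0,0,0],[0,0,0],[0,0,0],[0,0,0],[0,0,0]], "spin": [-0.14,-0.14,-0.14,-0.14,-0.14,0], "gripper": [0,0,0,0,0,0]}') | grep -E "eef|force: \["; python3 -c "
from pose import *;rep()
for c in('side','scene','wrist'):
  f=grab(c,c+'6.png')
  for l in('rack','bay','catch_at','cap'): print(c,l,[(deck(d['centre']).round(1),round(d['centre'][2],4),round(d['confidence'],2)) for d in nets.pinpoint(c,l)[:1]])"
```

```text
eef_pos: [0.5254, 0.0841, 0.2019]
force: [0.3, -0.2, 0.0]
eef_pos: [0.5252, 0.0827, 0.2014]
force: [0.0, 1.3, -0.1]
t 28.25 deck xy [ 52.  -96.5] z 201.4 yaw -1.553 F [ 0.   1.3 -0.1]
side rack [(array([ -0.2, -48.4]), 0.0355, 0.56)]
side bay [(array([93.3, -1.2]), 0.0047, 0.61)]
side catch_at [(array([65.6, 44.2]), 0.0072, 0.58)]
side cap [(array([  0.2, -47.8]), 0.0354, 0.44)]
scene rack [(array([95. ,  0.9]), 0.0044, 0.64)]
scene bay []
scene catch_at [(array([57.7, 45.6]), 0.0062, 0.97)]
scene cap []
wrist rack [(array([95.2,  1.6]), 0.0031, 0.65)]
wrist bay []
wrist catch_at [(array([65.1, 46. ]), 0.0068, 0.62)]
wrist cap [(array([ -0.1, -48.7]), 0.0325, 0.25)]
```

View pics/wrist6.png

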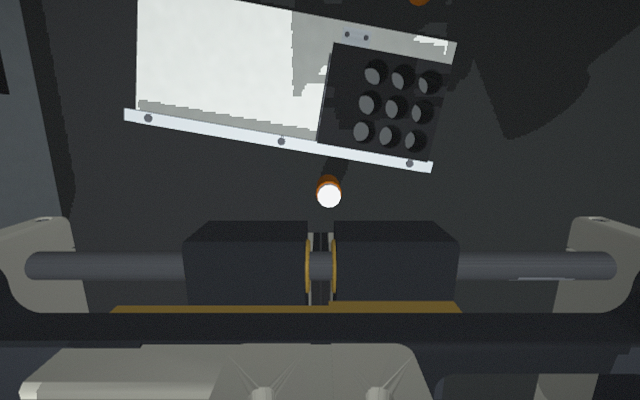

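The rack sits in the bay parallel to the fence (top from (318,142) to (446,60)). I'll touch the leading end too, to be sure it is down.

```bash
(python3 -m creep '{"translation": [[-22,-22,0],[-22,-22,0],[-22,-22,0],[-20,-20,-10],[0,0,-35],[0,0,-35],[0,0,-30],[0,0,0]], "spin": [0,0,0,0,0,0,0,0], "gripper": [0,0,0,0,0,0,0,0]}'; python3 -m creep '{"translation": [[0,0,-12],[0,0,-8],[0,0,0],[0,0,0]], "spin": [0,0,0,0], "gripper": [0,0,0,0]}') | grep -E "eef|force: \["; python3 -c "from pose import *;rep()"
```

```text
eef_pos: [0.4367, -0.0045, 0.0886]
force: [-0.5, -0.1, -0.0]
eef_pos: [0.4398, -0.0034, 0.0723]
force: [0.3, -0.2, 0.8]
t 30.2 deck xy [123.4   1.5] z 72.3 yaw -1.551 F [ 0.3 -0.2  0.8]
```

```bash
(python3 -m creep '{"translation": [[0,0,-3],[0,0,-1],[0,0,0]], "spin": [0,0,0], "gripper": [0,0,0]}'; python3 -m creep '{"translation": [[0,0,-2],[0,0,0]], "spin": [0,0], "gripper": [0,0]}'; python3 -m creep '{"translation": [[0,0,-1],[0,0,0]], "spin": [0,0], "gripper": [0,0]}'; python3 -m creep '{"translation": [[0,0,-1],[0,0,0]], "spin": [0,0], "gripper": [0,0]}'; python3 -m creep '{"translation": [[0,0,-1],[0,0,0]], "spin": [0,0], "gripper": [0,0]}') | grep -E "eef|force: \["
```

```text
eef_pos: [0.4393, -0.0035, 0.0676]
force: [1.1, -0.5, -0.4]
eef_pos: [0.4392, -0.0036, 0.0653]
force: [0.9, -0.1, 0.3]
eef_pos: [0.4393, -0.0035, 0.0644]
force: [-0.5, 0.9, -0.0]
eef_pos: [0.4394, -0.0035, 0.0642]
force: [-5.4, 0.5, 10.6]
eef_pos: [0.4394, -0.0035, 0.064]
force: [-9.3, 2.2, 24.7]
```

The leading end is also at 64 mm, so the rack is flat and home. Retreating and checking once more before handing in.

```bash
python3 -m creep '{"translation": [[0,0,15],[0,0,40],[0,0,40],[10,10,30],[20,20,0],[20,20,0],[0,0,0],[0,0,0]], "spin": [0,0,0,0,0,0,0,0], "gripper": [0,0,0,0,0,0,0,0]}' | grep -E "eef|t:"
python3 - <<'E'
from pose import *
for c in('side','scene','wrist'):
  f=grab(c,c+'7.png')
  for l in('rack','vial_a'): print(c,l,[(np.round(d['centre'],3),round(d['confidence'],2)) for d in nets.pinpoint(c,l)[:4]])
  if l and c!='wrist':
    print([proj(f,[*world(x,y),.064])[0].round(0) for x,y in((36,-45),(146,-45),(146,45),(36,45))])
i=cv2.imread('pics/side7.png')[120:280,190:440];cv2.imwrite('pics/c7.png',cv2.resize(i,(750,480),interpolation=cv2.INTER_CUBIC))
E
```

```text
t: 32.1
eef_pos: [0.4891, 0.0466, 0.187]
ee_rot: [3.14, -0.0, -1.55]
side rack [(array([ 0.468, -0.005,  0.004]), 0.72)]
side vial_a [(array([ 0.636, -0.293,  0.004]), 0.75), (array([ 0.423, -0.125,  0.002]), 0.57), (array([0.517, 0.083, 0.001]), 0.51)]
[array([299., 191.]), array([259., 204.]), array([272., 227.]), array([313., 212.])]
scene rack [(array([ 0.466, -0.006,  0.004]), 0.59)]
scene vial_a [(array([ 0.64 , -0.293,  0.004]), 0.92), (array([0.518, 0.085, 0.003]), 0.59), (array([ 0.423, -0.127,  0.001]), 0.55)]
[array([345., 185.]), array([336., 162.]), array([302., 165.]), array([308., 188.])]
wrist rack [(array([ 0.467, -0.01 ,  0.004]), 0.95)]
wrist vial_a [(array([0.515, 0.082, 0.   ]), 0.75), (array([ 0.423, -0.127,  0.   ]), 0.66)]
```

View pics/c7.png

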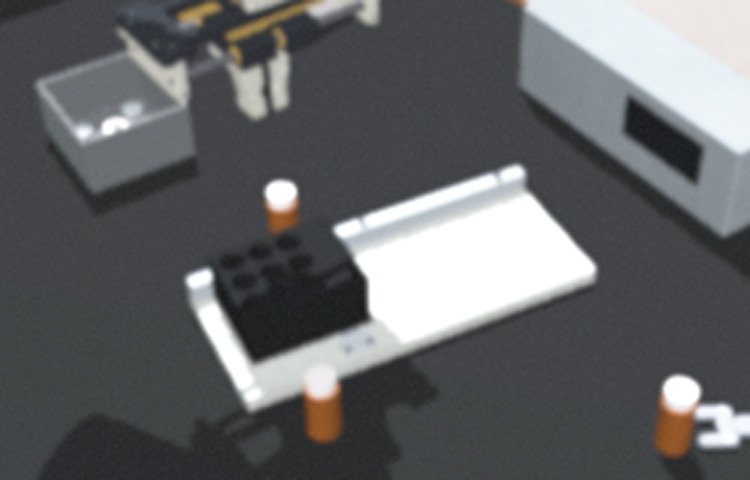

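The crop shows the rack seated in the bay, the cap in the tub at (117,125), the vials standing where they were, and the gripper clear.

```bash
python3 -c "from station import arm;print(arm.job_done())"
```

```text
the job is handed in; nothing more can be done
None
```

I handed the job in at about 32 s, with the cap in the reject tub, the rack pressed past the catch and flat in the bay (top at 64 mm at all three touch points), and the vials unmoved; the hand-in call gave no verdict.

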